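# Make up two gift trays at the craft stall

## Task

Make up the two gift sets: in the long tray put the broad bangle in the wide bay, the necked jar in the middle bay and the slim bud vase in the narrow bay; in the short tray put the lidded pot in the smaller bay and the narrow bangle in the wide bay. Set every piece down gently on the tray's floor, the jar, vase and pot standing upright and the bangles lying flat, and never drop one. Leave the large jar, the bead dish and the pliers where they are.

Things in the scene. Friction and masses are not known exactly. Their poses are not given: they have to be found in the camera images.
- necked_jar: small coiled-fibre jar, cream with dark bands: round belly 64 mm wide (widest 24 to 34 mm up), narrowing to a straight upright collar 42 mm wide from 55 mm up to the rim at 80 mm. About 120 g. Stands upright; origin at the centre of its underside, z up; round, so its yaw does not matter.
- lidded_pot: low round pot with a lid, cream with dark bands: straight sides 60 mm wide between 16 and 36 mm up, the lid's edge 59 mm wide at 42 to 46 mm, and a dark wooden knob 18 mm wide from about 55 to 67 mm (overall height 67 mm). The lid does not come off. About 130 g. Stands upright; origin at the centre of its underside, z up; round.
- bud_vase: slim turned wooden bud vase, 100 mm tall: a straight cylinder 36 mm wide up to 76 mm, then a neck 20 to 26 mm wide. About 110 g. Stands upright; origin at the centre of its underside, z up; round.
- broad_bangle: broad dark wooden bangle lying flat: a ring 80 mm outside, 64 mm inside (wall 8 mm), 34 mm high. About 60 g. Origin in the middle of the ring at half its height (17 mm above what it lies on); z along the ring's axis. Can be pinched by its wall, one finger inside the ring and one outside, 36 mm from the origin.
- narrow_bangle: narrow dark wooden bangle lying flat: a ring 80 mm outside, 64 mm inside (wall 8 mm), 16 mm high. About 35 g. Origin in the middle of the ring at half its height (8 mm above what it lies on); z along the ring's axis. Can be pinched by its wall, 36 mm from the origin.
- long_tray: long open gift tray of plain brown board, 138 x 256 mm, with three bays in a row. Fixed. Board 4 mm: walls 30 mm high, dividers 24 mm, floor top 4 mm up. Origin: centre of underside, z up, y along its length (y is world y within 0.2 rad of yaw); all bays x -65 to +65 mm. Bays along y: wide bay +20 to +124 mm (middle +72); middle bay -64 to +16 (middle -24); narrow bay -124 to -68 (middle -96).
- short_tray: short open gift tray of plain brown board, 138 x 196 mm, with two bays. Fixed. Board 4 mm: walls 30 mm high, dividers 24 mm, floor top 4 mm up. Origin: centre of underside, z up, y along its length (y is world y within 0.2 rad of yaw); all bays x -65 to +65 mm. Bays along y: smaller bay +14 to +94 mm (middle +54); wide bay -94 to +10 (middle -42).
- large_jar: bystander: big display jar of the necked shape, belly 128 mm wide, collar 84 mm, 140 mm tall, standing loose on the table to the left of the work. Origin at the centre of its underside. To be left alone.
- bead_dish: bystander: small round wooden dish of beads, 90 mm wide, 28 mm high, loose on the table beyond the trays. Origin at the centre of its underside. To be left alone.
- pliers: bystander: long-nose jewellery pliers lying flat and loose to the right of the work, about 133 mm long (handles to -x 81 mm from the origin, jaws to +x 58 mm), 60 mm wide, 12 mm high. Origin under the pivot. To be left alone.

How it is judged:
At the end, for the whole second after the job is handed in: Each piece is in the bay the goal names: its origin within that bay's bounds, its underside within 4 mm of the tray's floor, standing upright (bangles flat) to within 0.12 rad, let go and at rest (y of broad_bangle in the frame of long_tray between 0.02 and 0.124 m and x of broad_bangle in the frame of long_tray between -0.065 and 0.065 m and z of broad_bangle in the frame of long_tray between 0.017 and 0.025 m and angle between the z axis of broad_bangle and the z axis of long_tray, either way round below 0.12 rad and linear speed of each of broad_bangle, necked_jar, bud_vase, lidded_pot, narrow_bangle below 0.02 m/s and angular speed of each of broad_bangle, necked_jar, bud_vase, lidded_pot, narrow_bangle below 0.2 rad/s and y of necked_jar in the frame of long_tray between -0.064 and 0.016 m and x of necked_jar in the frame of long_tray between -0.065 and 0.065 m and z of necked_jar in the frame of long_tray between 0 and 0.008 m and angle between each of necked_jar, bud_vase, lidded_pot's own z axis and vertical below 0.12 rad and y of bud_vase in the frame of long_tray between -0.124 and -0.068 m and x of bud_vase in the frame of long_tray between -0.065 and 0.065 m and z of bud_vase in the frame of long_tray between 0 and 0.008 m and y of lidded_pot in the frame of short_tray between 0.014 and 0.094 m and x of lidded_pot in the frame of short_tray between -0.065 and 0.065 m and z of lidded_pot in the frame of short_tray between 0 and 0.008 m and y of narrow_bangle in the frame of short_tray between -0.094 and 0.01 m and x of narrow_bangle in the frame of short_tray between -0.065 and 0.065 m and z of narrow_bangle in the frame of short_tray between 0.008 and 0.016 m and angle between the z axis of narrow_bangle and the z axis of short_tray, either way round below 0.12 rad); the robot touches nothing.
It fails at once if the large jar, the bead dish or the pliers are disturbed (moved more than 20 mm) (distance of any of large_jar, bead_dish, pliers from where it was at the start of the episode above 0.02 m).
It fails at once if a piece is dropped or thrown (faster than 0.9 m/s, a fall of about 40 mm, with no finger touching it) ((linear speed of broad_bangle above 0.9 m/s and contact force between broad_bangle and the fingers below 0.02 N) or (linear speed of necked_jar above 0.9 m/s and contact force between necked_jar and the fingers below 0.02 N) or (linear speed of bud_vase above 0.9 m/s and contact force between bud_vase and the fingers below 0.02 N) or (linear speed of lidded_pot above 0.9 m/s and contact force between lidded_pot and the fingers below 0.02 N) or (linear speed of narrow_bangle above 0.9 m/s and contact force between narrow_bangle and the fingers below 0.02 N)).
It also fails if it takes over 122 s, if anything falls off the work surface, if the arm or the gripper's body presses on something with over 40 N, if the wrist force passes 120 N, or if a joint passes its speed limit or range.

## Robot

A 6-joint arm with a two-finger parallel gripper is mounted at the origin on the work surface. World frame = base frame: x ahead of the robot, y to its left, z up, the work surface at z = 0. Lengths are in m, angles in rad, forces in N, time in s.
With the tool pointing down it reaches from about 0.25 to 0.725 m from the base axis. Payload 4 kg.
Tool frame: the origin (TCP) lies on the centre line of the jaws, within the pads' length; the fingertips stand 11 mm ahead of it and the grasp point (between the pads) lies 8 mm behind it (bot.nose_length is the distance from the TCP to the fingertips, in m); z points along the fingers, y is the direction in which the jaws open and shut (so a half turn about z gives the same grasp; the last joint's range is limited). The gripper opens to 85 mm and grips with 20 to 120 N. Pads are 22 mm wide; open, the fingers measure 114 mm over their backs; the gripper's body (76 mm by 85 mm) begins 54 mm behind the grasp point. The pads swing forward as they close: fully open they stand 13 mm farther back than shut.
Start: joints at [1.14, 0.241, 0.005, 1.335, 0, 1.571], TCP at [0.209, 0.454, 0.242] pointing down, gripper open.
Joint ranges: [-2.72, 2.72], [-1.05, 1.87], [-1.09, 1.28], [-1.99, 2.15], [-1.42, 1.44], [-3.14, 3.14]. Speed limits (rad/s): [2.79, 2.79, 3.14, 3.14, 3.14, 3.14].

## Interface

Orientations are given as a unit quaternion [x, y, z, w].
In Python, from workcell import bot gives the robot as it stands.
- The arm moves only by the tool play_rows, never from a script. Its argument "plan" is one flat list of numbers, 6 for each row, row after row: the shift along the tool's x, y, z in mm, then the turn, a rotation vector about the tool's x, y, z in rad. A call has 1 to 20 rows; each row shifts and turns the commanded pose from where the row before left it, along the tool's axes as they then stand; what a row does not reach is not made up. A row lasts 1/8 s, in which the tool goes at most 62.5 mm and 10.7 degrees, less where a joint would pass 70% of its speed; a pose out of reach is approached as far as the arm can. A call with a gripper value outside its range is refused whole. "hand" is the opening in per cent of the stroke, from 0 (shut) to 100 (fully open), set as the call begins (left out, the last holds). The fingers move at their own pace and stop on an object; the grip force is fixed at half the most. Time passes only in rows, so rows that do not move let the fingers close. It gives the time, the measured TCP pose, the force and the opening at its end, in the units of the state.
- bot.get_obs(): the state, without advancing time (a new reading comes with each control period).
- bot.camera(name): name is "side" or "top"; returns a dict with "frame" (400x640x3 uint8, blue, green, red), "range_z" (400x640 float32, m along the optical axis (not along the pixel's ray), 0 where there is no reading), "K" (3x3 intrinsics, pixels), "dist" ([k1, k2, p1, p2, k3] as OpenCV has them; the pictures are not rectified), "cam_to_world" (4x4, takes a point from camera to world coordinates). Camera axes: x right, y down, z forward; pixel columns grow to the right and rows downward; lengths in m; the calibration is good to about 2 mm. A picture is of the moment at which its call begins.
- bot.job_done(): hands the job in, once; it reports no verdict.
Trained networks look in the newest picture that a camera, given by its name, has taken for a name from the list of things; names that differ only in an ending like _2 or _b are one class to them, and where a whole thing is asked for, a point or a joint stands for the part that bears it (a point fixed in the world has none). Each returns a list of dicts, best first, with "p" (0 to 1); they miss things now and then, are a little off and sometimes report something else, mostly with a low value. They report only what shows in the picture. A call takes as long as a camera call.
- bot.outline_of(query, camera): "mask" (400x640 bool, what is visible of it) and "point" ([row, column] in pixels, amid what is visible of it).
The state is a dict: "clock": time; "joint_pos": joint angles; "joint_vel": joint speeds; "tau": joint torques, N m; "eef_pos": TCP position; "tool_rot": TCP orientation; "ft_force": force on the tool from outside, world axes, zero at the start; "ft_torque": the same for the moment, N m; "grip_width": finger opening in m.
Only numpy, scipy, OpenCV 4.12 (cv2) and the standard library are available. Lean on these libraries where they do the work, as an engineer would, in place of code of your own. Each camera call takes 0.05 s, during which the arm holds its last target.

## Working session

There is one attempt and no reset: what is moved stays moved. The work goes in short steps, Python scripts to look and compute and a tool call to move; the robot and the scene stay as the last step left them, time stands still between calls to the robot, and variables do not carry over. Pictures are saved under pics/ and viewed, and the job is handed in when it is done.

Besides the shell and the picture viewer there is one more tool, called after "Call:" as name(argument=value, ...), one argument or row to a line, values as JSON. play_rows: Moves the arm, as the interface text tells. Its arguments: {"type":"object","properties":{"plan":{"type":"array","items":{"type":"number"}},"hand":{"type":"number"}},"required":["plan"]}

```bash
ls; mkdir -p pics
cat > h.py <<'E'
import numpy as np,cv2,sys
from workcell import bot
def save(c,n): cv2.imwrite('pics/'+n+'.png',c['frame'])
def cloud(c,mask):
    m=mask&(c['range_z']>0)
    r,q=np.nonzero(m); z=c['range_z'][r,q]
    u=cv2.undistortPoints(np.stack([q,r],1).astype(float)[:,None],c['K'],np.array(c['dist']))[:,0]
    P=np.c_[u*z[:,None],z]
    T=np.array(c['cam_to_world']); return P@T[:3,:3].T+T[:3,3]
E
python3 - <<'E'
from h import *
o=bot.get_obs();print({k:np.round(v,3) for k,v in o.items()})
for n in ['top','side']:
    c=bot.camera(n);save(c,n+'0');print(n,np.round(c['cam_to_world'],3).tolist(),c['K'][0][0])
    for q in ['necked_jar','lidded_pot','bud_vase','broad_bangle','narrow_bangle','long_tray','short_tray','large_jar','bead_dish','pliers']:
        for d in bot.outline_of(q,n)[:3]:
            P=cloud(c,d['mask'])
            if len(P): print(q,round(d['p'],2),d['point'],len(P),'med',np.round(np.median(P,0),3),'lo',np.round(np.percentile(P,2,0),3),'hi',np.round(np.percentile(P,98,0),3))
E
```

```text
pics
{'clock': np.float64(0.0), 'joint_pos': array([ 1.14 ,  0.241,  0.004,  1.335, -0.   ,  1.571]), 'joint_vel': array([-0.   ,  0.002, -0.001, -0.001, -0.001,  0.   ]), 'tau': array([-1.0000e-03, -3.7232e+01,  2.5241e+01,  1.7000e-02, -0.0000e+00,
        0.0000e+00]), 'eef_pos': array([0.209, 0.454, 0.241]), 'tool_rot': array([ 0.214,  0.977, -0.001, -0.   ]), 'ft_force': array([ 0.374, -0.93 ,  0.343]), 'ft_torque': array([ 0.001, -0.015,  0.054]), 'grip_width': np.float64(0.085)}
top [[-0.026, -0.982, 0.186, 0.261], [-1.0, 0.028, 0.005, -0.007], [-0.01, -0.186, -0.983, 1.894], [0.0, 0.0, 0.0, 1.0]] 493.89677461356814
lidded_pot 0.69 [256.0, 393.5] 234 med [ 0.386 -0.278  0.049] lo [ 0.359 -0.309 -0.001] hi [ 0.416 -0.252  0.069]
bud_vase 0.51 [255.5, 358.4] 96 med [ 0.401 -0.141  0.084] lo [ 0.388 -0.16  -0.   ] hi [ 0.421 -0.125  0.107]
broad_bangle 0.51 [256.2, 315.3] 130 med [0.421 0.024 0.028] lo [ 0.398 -0.024 -0.005] hi [0.471 0.046 0.043]
broad_bangle 0.24 [242.4, 193.4] 984 med [0.467 0.473 0.097] lo [0.413 0.428 0.001] hi [0.532 0.532 0.148]
broad_bangle 0.22 [159.2, 3
[... 1486 characters left out ...]
o [ 0.391 -0.488 -0.001] hi [ 0.521 -0.432  0.014]
long_tray 0.93 [233.4, 334.5] 2752 med [ 0.58  -0.15   0.007] lo [ 0.506 -0.275  0.001] hi [ 0.647 -0.019  0.033]
long_tray 0.51 [247.4, 292.1] 265 med [ 0.4   -0.153  0.062] lo [ 0.39  -0.16   0.007] hi [ 0.42  -0.136  0.103]
short_tray 0.88 [184.9, 286.2] 1488 med [0.595 0.159 0.008] lo [0.519 0.059 0.001] hi [0.661 0.257 0.033]
large_jar 0.9 [148.1, 216.8] 960 med [0.462 0.457 0.087] lo [0.416 0.429 0.016] hi [0.526 0.53  0.145]
bead_dish 0.68 [173.9, 343.0] 309 med [0.799 0.066 0.019] lo [0.755 0.021 0.001] hi [0.845 0.127 0.031]
pliers 0.83 [317.2, 373.7] 290 med [ 0.46  -0.477  0.009] lo [ 0.392 -0.489 -0.001] hi [ 0.519 -0.444  0.014]
```

View pics/top0.png

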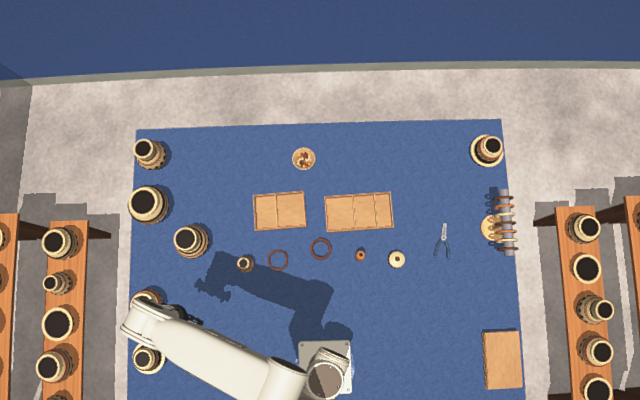

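View pics/side0.png

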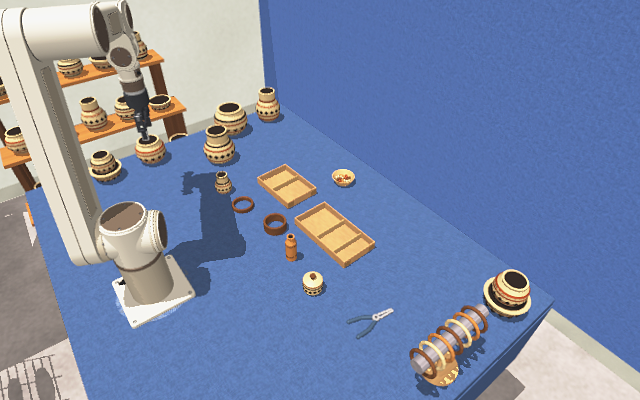

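```bash
cat > m.py <<'E'
from h import *
from scipy.optimize import least_squares
def clouds(n=3):
    out={}
    for k in ['top','side']:
        Cs=[]
        for i in range(n):
            c=bot.camera(k); Cs.append(cloud(c,np.ones((400,640),bool)))
        out[k]=np.vstack(Cs)
    return out
def roi(P,x,y,w,z0,z1): return P[(np.hypot(P[:,0]-x,P[:,1]-y)<w)&(P[:,2]>z0)&(P[:,2]<z1)]
def circ(P,R,x,y):
    s=least_squares(lambda p:np.hypot(P[:,0]-p[0],P[:,1]-p[1])-R,[x,y],loss='soft_l1',f_scale=.002)
    return s.x,np.median(np.abs(s.fun))
def tray(P,L,divs,x,y,yaw=0.0):
    W=0.134; L=L-.004
    Q=P[(abs(P[:,0]-x)<.11)&(abs(P[:,1]-y)<L/2+.05)&(P[:,2]>.018)&(P[:,2]<.04)]
    def f(p):
        c,s=np.cos(p[2]),np.sin(p[2]); a=Q[:,:2]-p[:2]
        u=c*a[:,0]+s*a[:,1]; v=-s*a[:,0]+c*a[:,1]
        def rect(du,dv): return np.hypot(np.maximum(abs(du[0])-du[1],0),np.maximum(abs(dv[0])-dv[1],0))
        ds=[rect((u-W/2,0),(v,L/2)),rect((u+W/2,0),(v,L/2)),rect((u,W/2),(v-L/2,0)),rect((u,W/2),(v+L/2,0))]
        ds+=[rect((u,W/2),(v-d,0)) for d in divs]
        return np.min(ds,0)
    best=min((least_squares(f,[x+dx,y+dy,t],loss='soft_l1',f_scale=.003) for t in(-.12,-0.05,0.05,.12) for dx in(-.005,.005) for dy in (-.006,.006)),key=lambda s:s.cost)
    return np.round(best.x,4),len(Q),round(float(np.mean(best.fun))*1e3,2)
E
python3 - <<'E'
from m import *
C=clouds(); np.savez('c0.npz',**C)
for k,P in C.items():
    Z=P[(abs(P[:,0]-.45)<.05)&(abs(P[:,1]-.08)<.01)];print(k,'table z',np.round(np.median(Z[:,2]),4))
    for n,x,y,z0,z1,R,f in [('jar',.39,.285,.057,.085,.021,1),('jarbelly',.39,.285,.02,.038,.032,1),('pot',.386,-.283,.017,.035,.03,1),('potknob',.386,-.283,.053,.07,.0,1),('vase',.405,-.143,.015,.075,.018,1),('broad',.436,.004,.028,.042,.036,1),('narrow',.4,.166,.010,.02,.036,1)]:
        Q=roi(P,x,y,.06,z0,z1)
        if len(Q)<5: print(n,len(Q));continue
        s,e=circ(Q,R,x,y);print(k,n,len(Q),np.round(s,4),'err',round(e*1e3,1),'z',np.round(np.percentile(Q[:,2],[50,95]),3))
    print(k,'long',tray(P,.256,[.018,-.066],.575,-.148)); print(k,'short',tray(P,.196,[.012],.588,.161))
E
```

```text
top table z 0.0003
top jar 309 [0.3867 0.286 ] err 4.6 z [0.079 0.084]
top jarbelly 111 [0.3857 0.2885] err 1.3 z [0.033 0.038]
top pot 45 [ 0.3879 -0.2811] err 0.5 z [0.024 0.034]
top potknob 199 [ 0.3875 -0.2813] err 16.8 z [0.056 0.068]
top vase 59 [ 0.4053 -0.1432] err 0.5 z [0.05  0.074]
top broad 314 [0.4335 0.0036] err 1.8 z [0.034 0.04 ]
top narrow 309 [0.4002 0.1681] err 2.4 z [0.015 0.019]
top long (array([ 0.5715, -0.1463,  0.0465]), 1150, 3.26)
top short (array([0.5845, 0.1581, 0.0586]), 845, 1.52)
side table z 0.001
side jar 345 [0.3889 0.2914] err 2.6 z [0.078 0.084]
side jarbelly 183 [0.3889 0.2917] err 1.6 z [0.032 0.037]
side pot 222 [ 0.3903 -0.279 ] err 0.8 z [0.026 0.034]
side potknob 172 [ 0.3878 -0.2832] err 9.4 z [0.058 0.069]
side vase 436 [ 0.4077 -0.1406] err 0.8 z [0.046 0.072]
side broad 471 [0.4381 0.0028] err 2.0 z [0.034 0.038]
side narrow 394 [0.4014 0.167 ] err 2.2 z [0.016 0.019]
side long (array([ 0.5763, -0.1465,  0.0478]), 2387, 3.85)
side short (array([0.5898, 0.1581, 0.0593]), 1374, 1.75)
```

```bash
python3 -c "
from h import *
print(bot.nose_length)"
```

```text
0.011
```

Call:
play_rows(
  plan=[0,0,0,0,0,0.163,0,0,0,0,0,0.163,0,0,0,0,0,0.163,0,0,0,0,0,0.163,0,0,0,0,0,0.163,0,0,0,0,0,0.163,0,0,0,0,0,0.162,0,0,0,0,0,0],
  hand=50,
)

```text
clock: 2.4
eef_pos: [0.2088, 0.4543, 0.2423]
tool_rot: [0.706, 0.708, -0.0, 0.0]
ft_force: [-0.1, 0.6, -0.3]
grip_width: 0.0424
```

Call:
play_rows(
  plan=[-20,8,0,0,0,0,-45,19,0,0,0,0,-45,19,0,0,0,0,-45,19,0,0,0,0,-45,19,0,0,0,0,-45,19,0,0,0,0,-45,19,0,0,0,0,-45,19,0,0,0,0,-45,19,0,0,0,0,-45,19,0,0,0,0,-26,12,0,0,0,0,0,0,40,0,0,0,0,0,50,0,0,0,0,0,50,0,0,0,0,0,30,0,0,0,0,0,0,0,0,0,0,0,0,0,0,0],
)

```text
clock: 4.53
eef_pos: [0.4005, 0.003, 0.0735]
tool_rot: [0.707, 0.707, 0.001, 0.001]
ft_force: [1.0, 0.6, 1.2]
grip_width: 0.0431
```

Run:
```python
from h import *
c=bot.camera('side');cv2.imwrite('pics/s1.png',cv2.resize(c['frame'][150:300,190:390],None,fx=4,fy=4,interpolation=cv2.INTER_CUBIC))
c=bot.camera('top');cv2.imwrite('pics/t1.png',cv2.resize(c['frame'][180:290,230:420],None,fx=4,fy=4,interpolation=cv2.INTER_CUBIC))
```

```text
(no output)
```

View pics/s1.png

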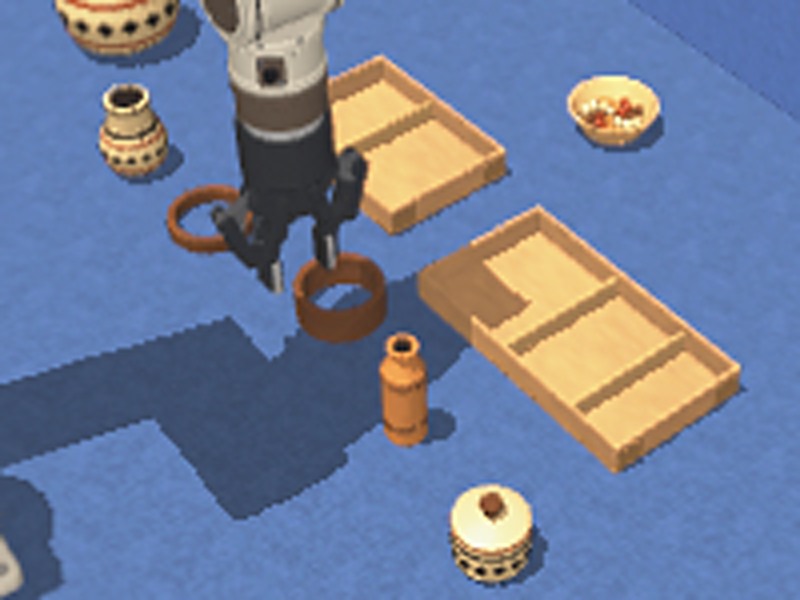

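View pics/t1.png

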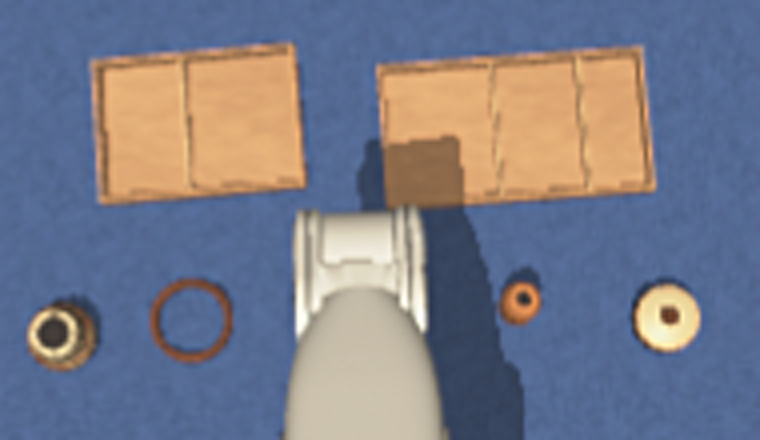

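Call:
play_rows(
  plan=[0,0,20,0,0,0,0,0,20,0,0,0,0,0,11,0,0,0,0,0,0,0,0,0],
)

```text
clock: 5.12
eef_pos: [0.3998, 0.0033, 0.0214]
tool_rot: [0.707, 0.707, -0.0, -0.0]
ft_force: [0.3, -0.4, -0.0]
grip_width: 0.0428
```

Call:
play_rows(
  plan=[0,0,0,0,0,0,0,0,0,0,0,0,0,0,0,0,0,0,0,0,0,0,0,0,0,0,0,0,0,0],
  hand=0,
)

```text
clock: 5.75
eef_pos: [0.4006, 0.0033, 0.0222]
tool_rot: [0.707, 0.707, 0.001, 0.001]
ft_force: [-0.5, -0.4, 6.3]
grip_width: 0.007
```

Call:
play_rows(
  plan=[0,0,-10,0,0,0,0,0,-25,0,0,0,0,0,-35,0,0,0,0,0,-20,0,0,0,0,0,0,0,0,0,0,0,0,0,0,0],
)

```text
clock: 6.5
eef_pos: [0.3991, 0.0033, 0.1107]
tool_rot: [0.707, 0.707, -0.0, -0.0]
ft_force: [-0.8, -0.2, -1.1]
grip_width: 0.0071
```

Run:
```python
from m import *
c=bot.camera('side');cv2.imwrite('pics/s2.png',cv2.resize(c['frame'][150:300,190:390],None,fx=4,fy=4,interpolation=cv2.INTER_CUBIC))
print(bot.get_obs()['ft_force'])
for q in ['broad_bangle']:
    d=bot.outline_of(q,'side')[0]; P=cloud(c,d['mask']); print(d['p'],np.round(np.percentile(P,[3,50,97],axis=0),3))
```

```text
[-0.59246214 -0.6434509  -0.44082185]
0.56 [[ 0.399 -0.036  0.092]
 [ 0.439 -0.021  0.111]
 [ 0.47   0.033  0.126]]
```

View pics/s2.png

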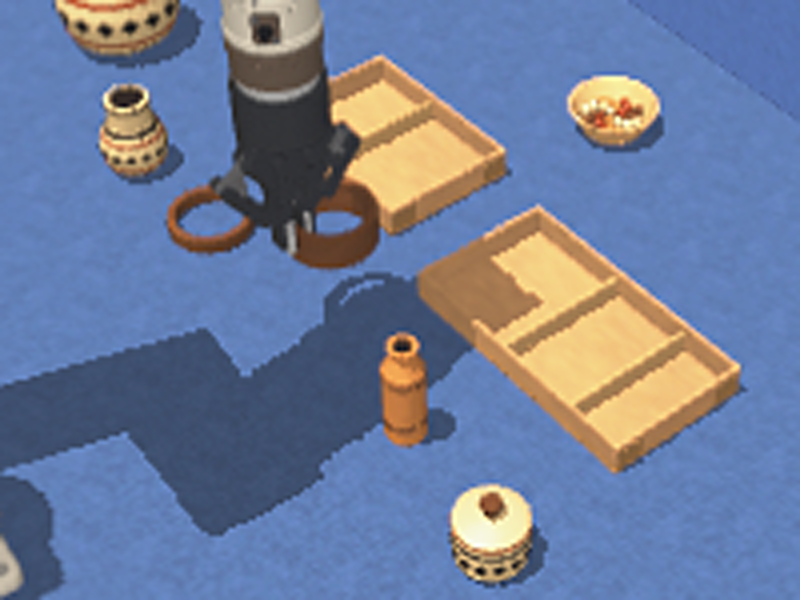

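Call:
play_rows(
  plan=[-15,29,0,0,0,0,-20,39,0,0,0,0,-20,39,0,0,0,0,-15,29,0,0,0,0,-7,11,0,0,0,0,0,0,30,0,0,0,0,0,25,0,0,0,0,0,10,0,0,0,0,0,0,0,0,0],
)

```text
clock: 7.72
eef_pos: [0.5456, -0.0734, 0.0455]
tool_rot: [0.707, 0.707, -0.001, -0.001]
ft_force: [0.0, -0.9, -0.6]
grip_width: 0.0071
```

```bash
cat > v.py <<'E'
from m import *
a,b=sys.argv[1],sys.argv[2]
c=bot.camera('side');s=cv2.resize(c['frame'][140:310,190:390],None,fx=3.5,fy=3.5,interpolation=cv2.INTER_CUBIC);cv2.imwrite('pics/'+a+'.png',s)
o=bot.get_obs();print(np.round(o['eef_pos'],4),np.round(o['ft_force'],1),round(float(o['grip_width']),4),o['clock'])
if b!='-':
    for d in bot.outline_of(b,'side')[:1]:
        P=cloud(c,d['mask']); print(b,round(d['p'],2),np.round(np.percentile(P,[3,50,97],axis=0),3).tolist())
E
python3 v.py s3 broad_bangle
```

```text
[ 0.5466 -0.0735  0.0465] [-0.1  0.  -0.2] 0.0073 7.775
broad_bangle 0.69 [[0.545, -0.112, 0.026], [0.575, -0.098, 0.045], [0.616, -0.053, 0.061]]
```

View pics/s3.png

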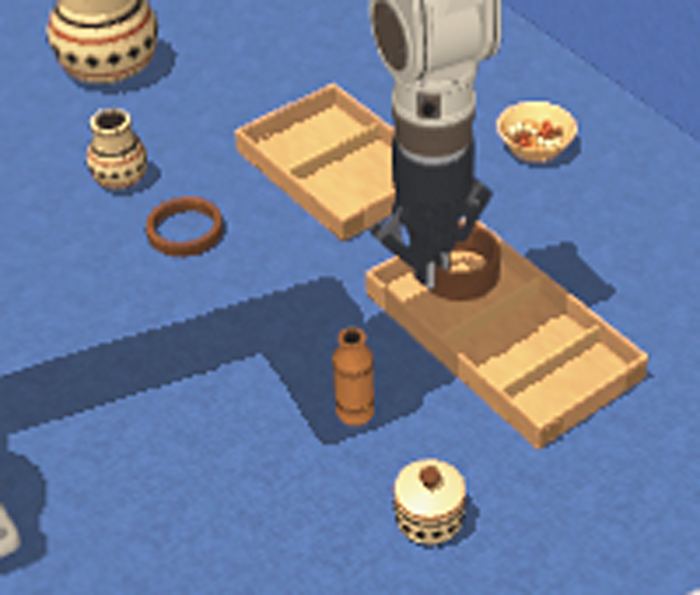

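Call:
play_rows(
  plan=[0,0,8,0,0,0,0,0,7,0,0,0,0,0,4,0,0,0,0,0,1,0,0,0,0,0,0,0,0,0,0,0,0,0,0,0],
)

```text
clock: 8.57
eef_pos: [0.547, -0.0737, 0.0263]
tool_rot: [0.707, 0.707, 0.0, 0.0]
ft_force: [-0.8, 0.4, -0.3]
grip_width: 0.0072
```

Call:
play_rows(
  plan=[0,0,1,0,0,0,0,0,0,0,0,0],
)

```text
clock: 8.82
eef_pos: [0.5471, -0.0738, 0.0262]
tool_rot: [0.707, 0.707, 0.0, 0.0]
ft_force: [-1.4, 0.5, 5.0]
grip_width: 0.0073
```

Call:
play_rows(
  plan=[0,0,0,0,0,0,0,0,0,0,0,0,0,0,0,0,0,0,0,0,-10,0,0,0,0,0,-25,0,0,0,0,0,-50,0,0,0,0,0,-40,0,0,0,0,0,0,0,0,0],
  hand=28,
)

```text
clock: 9.82
eef_pos: [0.5498, -0.0741, 0.1552]
tool_rot: [0.707, 0.707, 0.003, 0.004]
ft_force: [0.7, 0.3, 0.0]
grip_width: 0.0242
```

```bash
python3 v.py s4 broad_bangle
```

```text
[ 0.5482 -0.0739  0.1528] [-0.5  0.6  0.4] 0.0238 9.875
broad_bangle 0.89 [[0.545, -0.111, 0.008], [0.581, -0.08, 0.029], [0.619, -0.039, 0.041]]
```

View pics/s4.png

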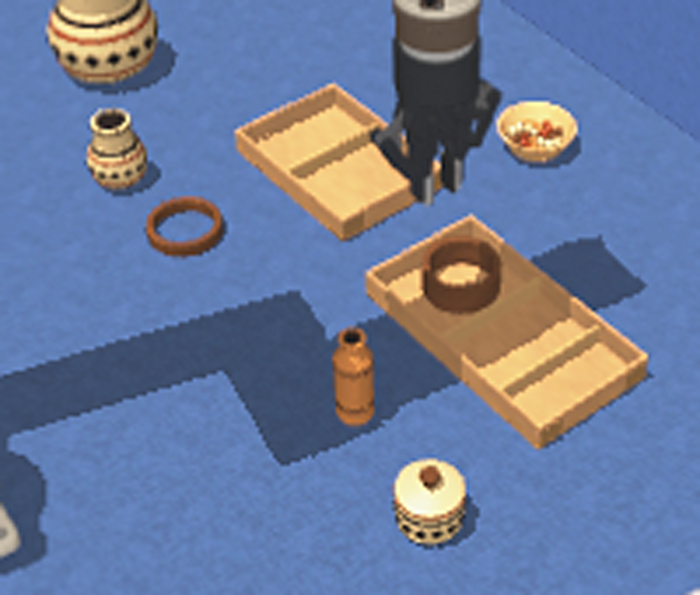

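Call:
play_rows(
  plan=[20,-15,0,0,0,0,40,-30,0,0,0,0,40,-30,0,0,0,0,40,-30,0,0,0,0,40,-30,0,0,0,0,40,-30,0,0,0,0,21,-17,0,0,0,0,0,0,40,0,0,0,0,0,40,0,0,0,0,0,15,0,0,0,0,0,0,0,0,0,0,0,0,0,0,0],
  hand=50,
)

```text
clock: 11.42
eef_pos: [0.3647, 0.1673, 0.0553]
tool_rot: [0.707, 0.707, -0.0, -0.0]
ft_force: [0.8, -0.6, -0.0]
grip_width: 0.0429
```

```bash
python3 v.py s5 narrow_bangle
```

```text
[0.3652 0.1674 0.0557] [ 0.6  0.1 -0.1] 0.0429 11.475
narrow_bangle 0.75 [[0.413, 0.452, 0.022], [0.423, 0.475, 0.068], [0.435, 0.514, 0.096]]
```

View pics/s5.png

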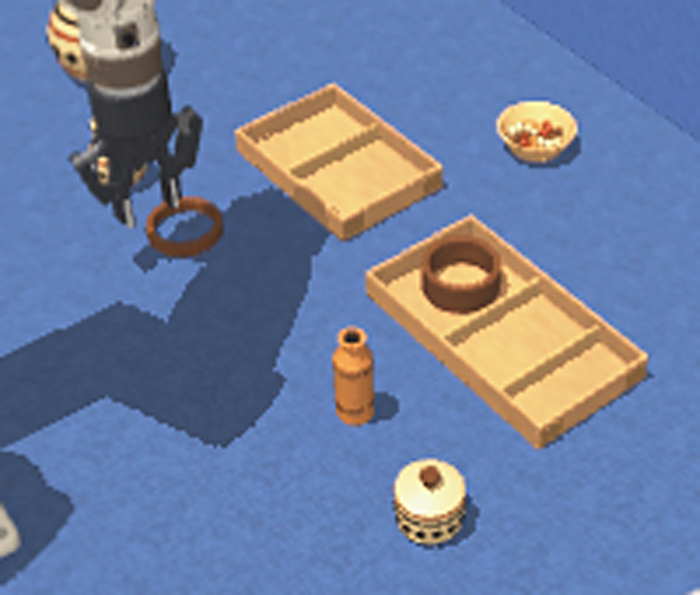

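Call:
play_rows(
  plan=[0,0,20,0,0,0,0,0,15,0,0,0,0,0,5,0,0,0,0,0,0,0,0,0],
)

```text
clock: 12.02
eef_pos: [0.3651, 0.1674, 0.0156]
tool_rot: [0.707, 0.707, 0.0, 0.0]
ft_force: [-0.4, 0.3, 0.1]
grip_width: 0.0428
```

Call:
play_rows(
  plan=[0,0,0,0,0,0,0,0,0,0,0,0,0,0,0,0,0,0,0,0,0,0,0,0,0,0,0,0,0,0],
  hand=0,
)

```text
clock: 12.65
eef_pos: [0.3654, 0.1676, 0.016]
tool_rot: [0.707, 0.707, 0.001, 0.0]
ft_force: [-0.7, -0.0, 6.3]
grip_width: 0.0064
```

Call:
play_rows(
  plan=[0,0,-10,0,0,0,0,0,-25,0,0,0,0,0,-35,0,0,0,0,0,-20,0,0,0,-8,30,0,0,0,0,-10,40,0,0,0,0,-10,40,0,0,0,0,-10,40,0,0,0,0,-8,32,0,0,0,0,-4,18,0,0,0,0,0,0,0,0,0,0,0,0,30,0,0,0,0,0,25,0,0,0,0,0,10,0,0,0,0,0,0,0,0,0],
)

```text
clock: 14.52
eef_pos: [0.5637, 0.1174, 0.04]
tool_rot: [0.707, 0.707, -0.001, -0.001]
ft_force: [-0.3, 0.1, 0.6]
grip_width: 0.0067
```

```bash
python3 v.py s6 narrow_bangle
```

```text
[0.5646 0.1175 0.0409] [ 0.8 -0.5  0.6] 0.0065 14.575
narrow_bangle 0.57 [[0.564, 0.079, 0.003], [0.61, 0.104, 0.035], [0.643, 0.151, 0.045]]
```

View pics/s6.png

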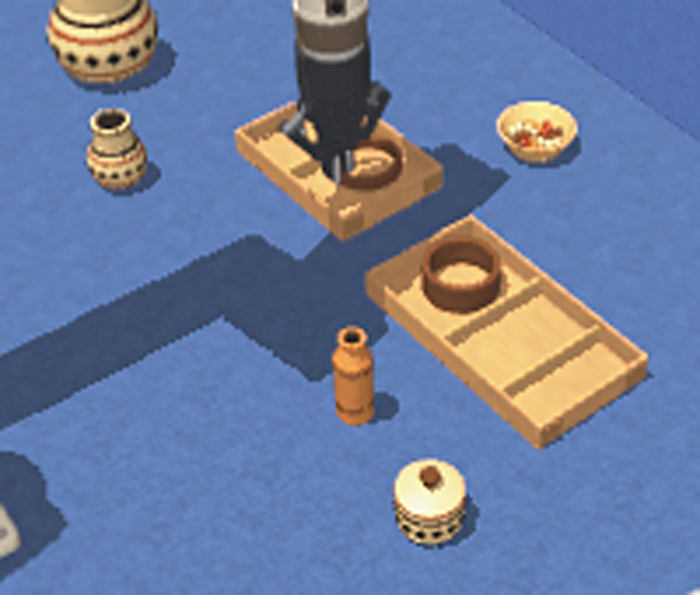

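Call:
play_rows(
  plan=[0,0,10,0,0,0,0,0,6,0,0,0,0,0,3,0,0,0,0,0,2,0,0,0,0,0,0,0,0,0,0,0,0,0,0,0],
)

```text
clock: 15.38
eef_pos: [0.5645, 0.1172, 0.02]
tool_rot: [0.707, 0.707, -0.0, -0.0]
ft_force: [-2.1, -0.6, 5.1]
grip_width: 0.0062
```

Call:
play_rows(
  plan=[0,0,0,0,0,0,0,0,0,0,0,0,0,0,0,0,0,0,0,0,-10,0,0,0,0,0,-30,0,0,0,0,0,-50,0,0,0,0,0,-50,0,0,0,0,0,-20,0,0,0,0,0,0,0,0,0],
  hand=28,
)

```text
clock: 16.5
eef_pos: [0.5663, 0.1176, 0.1821]
tool_rot: [0.707, 0.707, 0.002, 0.002]
ft_force: [0.2, 0.4, -0.7]
grip_width: 0.0237
```

Call:
play_rows(
  plan=[20,-20,0,0,0,0,38,-38,0,0,0,0,38,-38,0,0,0,0,38,-38,0,0,0,0,25,-28,0,0,0,0,13,-15,0,0,0,0,0,0,0,0,0,0,0,0,40,0,0,0,0,0,0,0,0,0,0,0,0,0,0,0],
  hand=75,
)

```text
clock: 17.75
eef_pos: [0.3883, 0.2888, 0.1396]
tool_rot: [0.708, 0.707, -0.0, 0.0]
ft_force: [0.2, 0.1, 0.3]
grip_width: 0.0642
```

```bash
python3 v.py s7 necked_jar
```

```text
[0.3887 0.2893 0.1402] [0.1 1.2 0.3] 0.0646 17.8
necked_jar 0.76 [[0.359, 0.258, 0.011], [0.379, 0.273, 0.049], [0.407, 0.301, 0.083]]
```

View pics/s7.png

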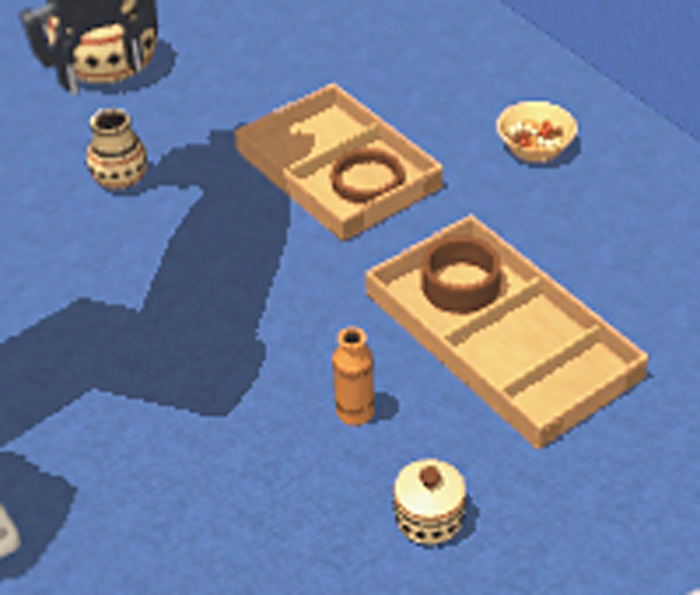

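Call:
play_rows(
  plan=[0,0,25,0,0,0,0,0,25,0,0,0,0,0,15,0,0,0,0,0,6,0,0,0,0,0,0,0,0,0,0,0,0,0,0,0],
)

```text
clock: 18.6
eef_pos: [0.3885, 0.2898, 0.0693]
tool_rot: [0.707, 0.707, 0.001, 0.0]
ft_force: [-0.5, 0.4, 0.6]
grip_width: 0.0644
```

Call:
play_rows(
  plan=[0,0,0,0,0,0,0,0,0,0,0,0,0,0,0,0,0,0,0,0,0,0,0,0,0,0,0,0,0,0],
  hand=0,
)

```text
clock: 19.23
eef_pos: [0.3882, 0.2897, 0.0693]
tool_rot: [0.707, 0.707, 0.001, 0.0]
ft_force: [-1.2, -0.4, 5.1]
grip_width: 0.0393
```

```bash
python3 v.py s8 necked_jar
```

```text
[0.3882 0.2897 0.0693] [-0.5 -1.   5.6] 0.0395 19.275
necked_jar 0.74 [[0.506, -0.274, 0.002], [0.575, -0.168, 0.008], [0.647, -0.022, 0.032]]
```

View pics/s8.png

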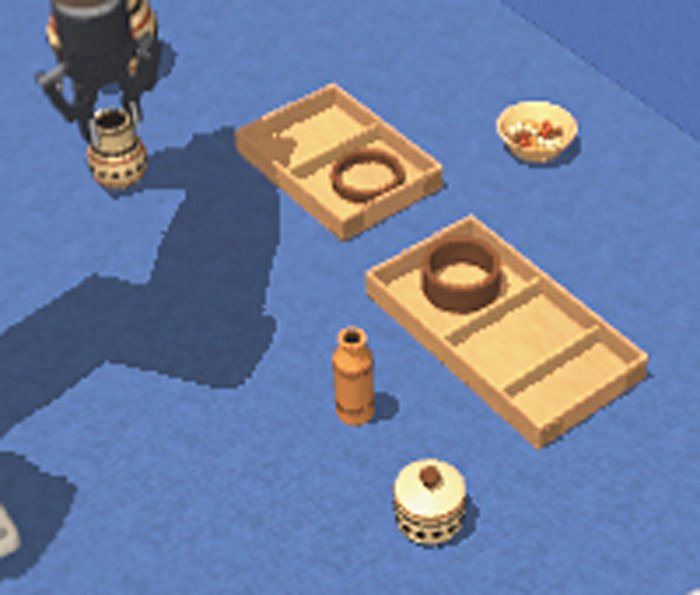

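Call:
play_rows(
  plan=[0,0,-10,0,0,0,0,0,-25,0,0,0,0,0,-45,0,0,0,0,0,-30,0,0,0,0,0,0,0,0,0,0,0,0,0,0,0],
)

```text
clock: 20.08
eef_pos: [0.3872, 0.2889, 0.1774]
tool_rot: [0.707, 0.707, -0.001, -0.0]
ft_force: [-0.4, -0.1, -1.0]
grip_width: 0.0395
```

Run:
```python
from m import *
c=bot.camera('side');cv2.imwrite('pics/s9.png',cv2.resize(c['frame'][110:210,160:300],None,fx=5,fy=5,interpolation=cv2.INTER_CUBIC))
o=bot.get_obs();print(o['eef_pos'],o['ft_force'],o['grip_width'])
for d in bot.outline_of('necked_jar','side')[:2]:
    P=cloud(c,d['mask']);print(d['p'],np.round(np.percentile(P,[3,50,97],axis=0),3).tolist())
    z=P[:,2].min()
P=cloud(c,np.ones((400,640),bool))
for a in (.015,.025,.035,.045):
  Q=roi(P,.388,.289,.045,.047+a+.002,.047+a+.012);
  if len(Q)>10: print(a,len(Q),circ(Q,.032,.388,.289))
```

```text
[0.38692064 0.28863162 0.17691384] [-0.06359083 -0.30644923 -1.20082152] 0.039357395140739396
0.76 [[0.358, 0.258, 0.12], [0.382, 0.272, 0.157], [0.409, 0.3, 0.192]]
```

View pics/s9.png

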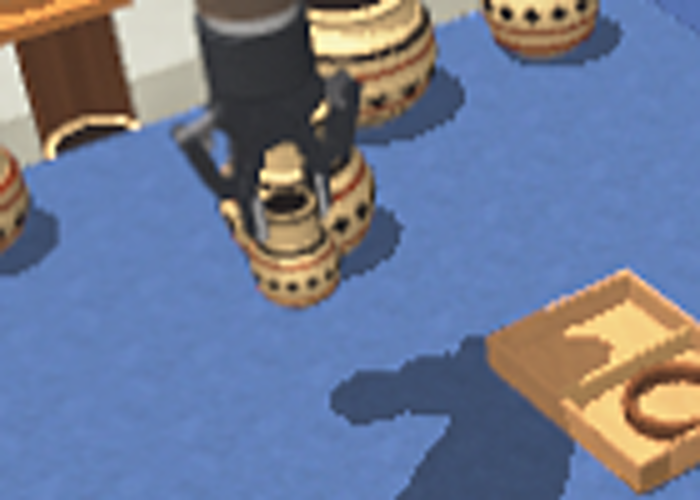

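Call:
play_rows(
  plan=[-20,9,0,0,0,0,-42,17,0,0,0,0,-42,17,0,0,0,0,-42,17,0,0,0,0,-42,17,0,0,0,0,-42,17,0,0,0,0,-42,17,0,0,0,0,-42,17,0,0,0,0,-42,17,0,0,0,0,-42,17,0,0,0,0,-42,17,0,0,0,0,-20,9,0,0,0,0,0,0,0,0,0,0,0,0,30,0,0,0,0,0,30,0,0,0,0,0,12,0,0,0,0,0,0,0,0,0],
)

```text
clock: 22.3
eef_pos: [0.5748, -0.1697, 0.1052]
tool_rot: [0.707, 0.707, -0.001, -0.001]
ft_force: [0.0, -0.1, -1.0]
grip_width: 0.0394
```

```bash
python3 v.py s10 necked_jar
```

```text
[ 0.5758 -0.1701  0.1065] [ 0.4  0.3 -1.1] 0.0399 22.35
necked_jar 0.79 [[0.545, -0.2, 0.049], [0.566, -0.185, 0.085], [0.596, -0.16, 0.119]]
```

View pics/s10.png

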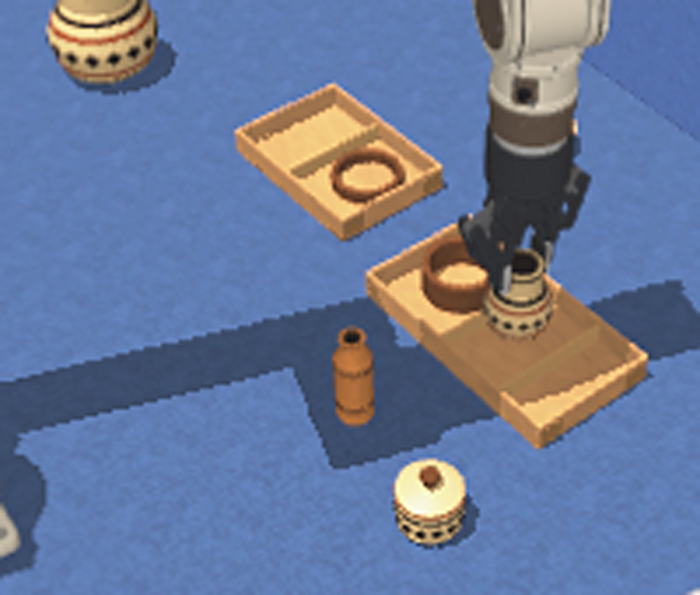

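Call:
play_rows(
  plan=[-1,0,12,0,0,0,0,0,10,0,0,0,0,0,6,0,0,0,0,0,2,0,0,0,0,0,1,0,0,0,0,0,0,0,0,0],
)

```text
clock: 23.15
eef_pos: [0.576, -0.1717, 0.0755]
tool_rot: [0.707, 0.707, 0.0, 0.0]
ft_force: [-0.2, 0.2, -0.7]
grip_width: 0.0397
```

Call:
play_rows(
  plan=[0,0,1,0,0,0,0,0,1,0,0,0,0,0,0,0,0,0],
)

```text
clock: 23.52
eef_pos: [0.5759, -0.1717, 0.0735]
tool_rot: [0.707, 0.707, 0.0, 0.0]
ft_force: [-0.6, 0.6, -0.3]
grip_width: 0.0397
```

Call:
play_rows(
  plan=[0,0,1,0,0,0,0,0,0,0,0,0],
)

```text
clock: 23.78
eef_pos: [0.5759, -0.1718, 0.0734]
tool_rot: [0.707, 0.707, 0.0, 0.0]
ft_force: [-2.0, 0.5, 5.0]
grip_width: 0.0397
```

Call:
play_rows(
  plan=[0,0,0,0,0,0,0,0,0,0,0,0,0,0,0,0,0,0,0,0,-15,0,0,0,0,0,-40,0,0,0,0,0,-40,0,0,0,0,0,-15,0,0,0,0,0,0,0,0,0],
  hand=72,
)

```text
clock: 24.78
eef_pos: [0.5766, -0.1719, 0.1838]
tool_rot: [0.707, 0.707, 0.001, 0.001]
ft_force: [1.4, -0.1, -0.3]
grip_width: 0.0617
```

Call:
play_rows(
  plan=[5,-25,0,0,0,0,8,-40,0,0,0,0,8,-45,0,0,0,0,7,-40,0,0,0,0,2,-20,0,0,0,0,0,0,0,0,0,0,0,0,30,0,0,0,0,0,15,0,0,0,0,0,0,0,0,0],
)

```text
clock: 25.9
eef_pos: [0.4052, -0.1413, 0.1355]
tool_rot: [0.707, 0.707, -0.001, -0.002]
ft_force: [0.2, -0.3, 0.3]
grip_width: 0.0616
```

```bash
python3 v.py s11 bud_vase
python3 - <<'E'
from m import *
c=bot.camera('side');P=cloud(c,np.ones((400,640),bool))
for z0 in (.015,.03,.045,.06):
    Q=roi(P,.4065,-.142,.035,z0,z0+.015);print(z0,len(Q),circ(Q,.018,.4065,-.142))
E
```

```text
[ 0.4059 -0.1416  0.1364] [-0.4 -0.2 -0.4] 0.0614 25.95
bud_vase 0.8 [[0.39, -0.16, 0.011], [0.401, -0.152, 0.065], [0.42, -0.132, 0.102]]
0.015 32 (array([ 0.407383  , -0.14109185]), np.float64(0.0007265193442532215))
0.03 38 (array([ 0.40785591, -0.14074398]), np.float64(0.0006620729385042132))
0.045 35 (array([ 0.40745223, -0.14113154]), np.float64(0.0006153941284571321))
0.06 44 (array([ 0.4074366 , -0.14044608]), np.float64(0.0008826778901707376))
```

View pics/s11.png

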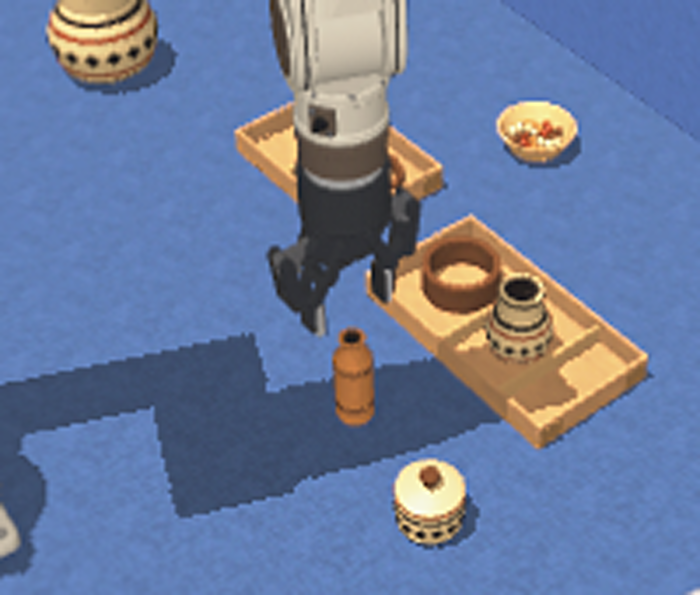

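Call:
play_rows(
  plan=[0,1,25,0,0,0,0,0,30,0,0,0,0,0,20,0,0,0,0,0,5,0,0,0,0,0,0,0,0,0,0,0,0,0,0,0],
)

```text
clock: 26.8
eef_pos: [0.4078, -0.142, 0.0583]
tool_rot: [0.707, 0.707, 0.0, 0.001]
ft_force: [-0.6, -1.0, 0.5]
grip_width: 0.0614
```

Call:
play_rows(
  plan=[0,0,0,0,0,0,0,0,0,0,0,0,0,0,0,0,0,0,0,0,0,0,0,0,0,0,0,0,0,0],
  hand=0,
)

```text
clock: 27.42
eef_pos: [0.4071, -0.1419, 0.0581]
tool_rot: [0.707, 0.707, 0.0, 0.001]
ft_force: [-1.4, 0.7, 4.9]
grip_width: 0.0344
```

Call:
play_rows(
  plan=[0,0,-10,0,0,0,0,0,-25,0,0,0,0,0,-40,0,0,0,0,0,-25,0,0,0,-15,15,0,0,0,0,-25,35,0,0,0,0,-25,40,0,0,0,0,-20,40,0,0,0,0,-10,28,0,0,0,0,-5,13,0,0,0,0,0,0,0,0,0,0,0,0,30,0,0,0,0,0,25,0,0,0,0,0,10,0,0,0,0,0,0,0,0,0,0,0,0,0,0,0],
)

```text
clock: 29.42
eef_pos: [0.5785, -0.242, 0.0937]
tool_rot: [0.707, 0.707, 0.0, 0.001]
ft_force: [0.2, 0.4, -1.6]
grip_width: 0.0342
```

```bash
python3 v.py s12 bud_vase
python3 - <<'E'
from m import *
for k in ('side','top'):
  c=bot.camera(k);P=cloud(c,np.ones((400,640),bool))
  Q=roi(P,.5785,-.242,.03,.045,.075);print(k,len(Q),circ(Q,.018,.5785,-.242) if len(Q)>5 else '')
  if k=='top': cv2.imwrite('pics/t12.png',cv2.resize(c['frame'][180:290,230:420],None,fx=4,fy=4,interpolation=cv2.INTER_CUBIC))
E
```

```text
[ 0.5786 -0.242   0.0939] [ 0.5  0.5 -0.8] 0.0346 29.475
bud_vase 0.67 [[0.562, -0.26, 0.043], [0.572, -0.254, 0.082], [0.587, -0.242, 0.137]]
side 70 (array([ 0.58046938, -0.2408107 ]), np.float64(0.0009396052411582371))
top 0
```

View pics/s12.png

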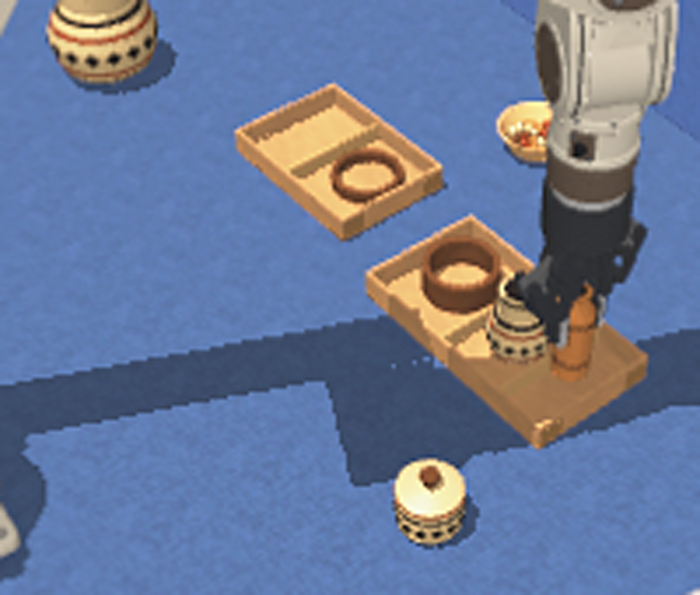

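Call:
play_rows(
  plan=[-1,0,12,0,0,0,0,0,10,0,0,0,0,0,6,0,0,0,0,0,2,0,0,0,0,0,1,0,0,0,0,0,1,0,0,0,0,0,0,0,0,0],
)

```text
clock: 30.5
eef_pos: [0.577, -0.2425, 0.0622]
tool_rot: [0.707, 0.707, -0.0, -0.0]
ft_force: [-5.0, 1.9, 10.7]
grip_width: 0.0341
```

Call:
play_rows(
  plan=[0,0,0,0,0,0,0,0,0,0,0,0,0,0,0,0,0,0,0,0,-15,0,0,0,0,0,-40,0,0,0,0,0,-40,0,0,0,0,0,-15,0,0,0,0,0,0,0,0,0],
  hand=72,
)

```text
clock: 31.5
eef_pos: [0.5786, -0.243, 0.1719]
tool_rot: [0.707, 0.707, 0.001, 0.002]
ft_force: [-0.1, -1.7, -1.0]
grip_width: 0.0612
```

Call:
play_rows(
  plan=[-4,-20,0,0,0,0,-8,-40,0,0,0,0,-8,-40,0,0,0,0,-8,-40,0,0,0,0,-6,-32,0,0,0,0,-3,-17,0,0,0,0,0,0,0,0,0,0,0,0,40,0,0,0,0,0,20,0,0,0,0,0,0,0,0,0,0,0,0,0,0,0],
  hand=100,
)

```text
clock: 32.88
eef_pos: [0.39, -0.2799, 0.1108]
tool_rot: [0.707, 0.707, 0.0, 0.001]
ft_force: [0.3, -0.1, 1.0]
grip_width: 0.0852
```

```bash
python3 v.py s13 lidded_pot
python3 - <<'E'
from m import *
c=bot.camera('side');P=cloud(c,np.ones((400,640),bool))
Q=roi(P,.389,-.28,.045,.017,.035);print(len(Q),circ(Q,.03,.389,-.28))
E
```

```text
[ 0.3901 -0.2801  0.1112] [0.1 0.2 0.3] 0.0855 32.925
lidded_pot 0.82 [[0.361, -0.309, 0.009], [0.383, -0.29, 0.048], [0.416, -0.261, 0.066]]
76 (array([ 0.39008009, -0.27902255]), np.float64(0.0007477980156423963))
```

View pics/s13.png

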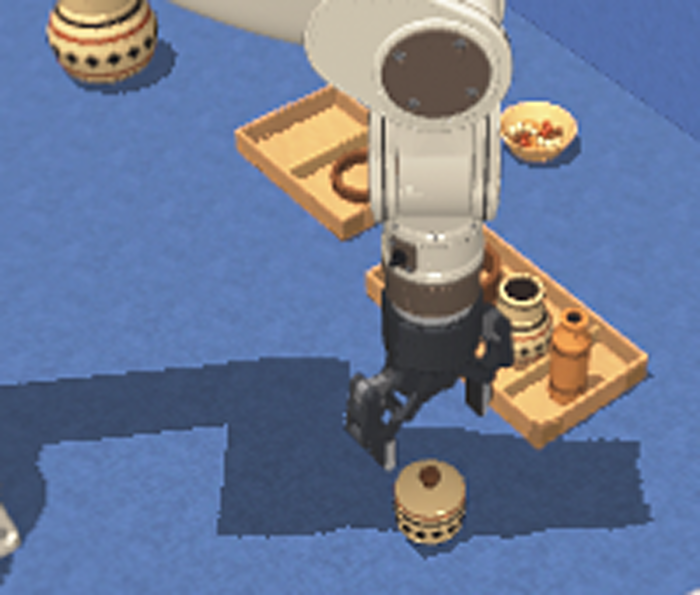

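Call:
play_rows(
  plan=[0,-1,25,0,0,0,0,0,25,0,0,0,0,0,22,0,0,0,0,0,13,0,0,0,0,0,4,0,0,0,0,0,0,0,0,0],
)

```text
clock: 33.78
eef_pos: [0.3882, -0.28, 0.0217]
tool_rot: [0.707, 0.707, 0.0, 0.0]
ft_force: [-0.5, -0.2, -0.1]
grip_width: 0.0853
```

Call:
play_rows(
  plan=[0,0,0,0,0,0,0,0,0,0,0,0,0,0,0,0,0,0,0,0,0,0,0,0,0,0,0,0,0,0],
  hand=0,
)

```text
clock: 34.4
eef_pos: [0.3885, -0.2802, 0.0226]
tool_rot: [0.707, 0.707, 0.0, 0.001]
ft_force: [0.1, 0.6, 5.0]
grip_width: 0.0579
```

Call:
play_rows(
  plan=[0,0,-10,0,0,0,0,0,-25,0,0,0,0,0,-45,0,0,0,0,0,-45,0,0,0,0,0,-25,0,0,0,15,4,0,0,0,0,42,17,0,0,0,0,42,17,0,0,0,0,42,17,0,0,0,0,42,17,0,0,0,0,42,17,0,0,0,0,42,17,0,0,0,0,42,17,0,0,0,0,42,17,0,0,0,0,42,17,0,0,0,0,42,17,0,0,0,0,42,17,0,0,0,0,15,4,0,0,0,0,0,0,0,0,0,0],
)

```text
clock: 36.78
eef_pos: [0.5814, 0.2133, 0.1694]
tool_rot: [0.706, 0.708, -0.002, -0.001]
ft_force: [0.2, -0.0, -0.2]
grip_width: 0.0581
```

Call:
play_rows(
  plan=[0,0,40,0,0,0,0,0,45,0,0,0,0,0,25,0,0,0,0,0,0,0,0,0,0,0,0,0,0,0],
)

```text
clock: 37.4
eef_pos: [0.5833, 0.2117, 0.0625]
tool_rot: [0.708, 0.707, 0.001, 0.0]
ft_force: [0.4, 0.7, -0.7]
grip_width: 0.058
```

```bash
python3 v.py s14 lidded_pot
python3 - <<'E'
from m import *
c=bot.camera('side');P=cloud(c,np.ones((400,640),bool));z=bot.get_obs()['eef_pos'][2]-.022
Q=roi(P,.584,.212,.045,z+.017,z+.035);print(z,len(Q),circ(Q,.03,.584,.212))
print(tray(P,.196,[.012],.588,.161))
E
```

```text
[0.5838 0.212  0.0631] [ 0.2 -0.2 -1.2] 0.0582 37.45
lidded_pot 0.61 [[0.557, 0.181, 0.05], [0.578, 0.195, 0.085], [0.605, 0.219, 0.108]]
0.041264851377954305 64 (array([0.58369899, 0.21390227]), np.float64(0.001538410426101233))
(array([0.5892, 0.158 , 0.0559]), 483, 6.13)
```

View pics/s14.png

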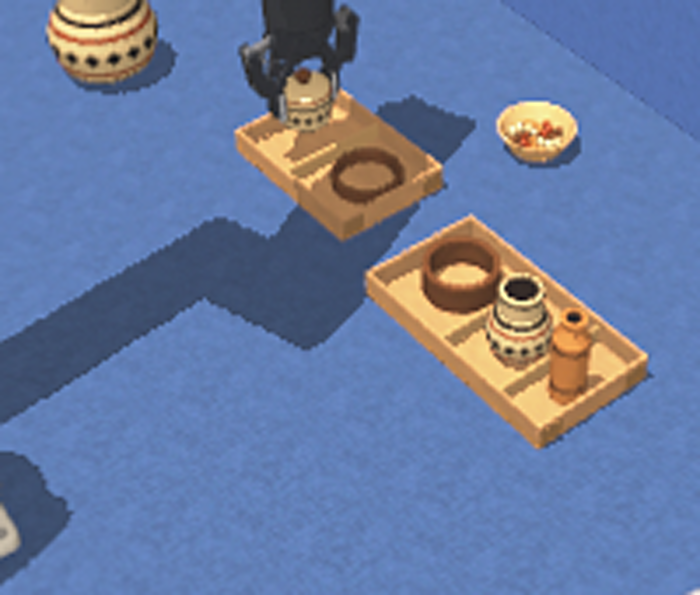

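Call:
play_rows(
  plan=[0,0,14,0,0,0,0,0,10,0,0,0,0,0,7,0,0,0,0,0,3,0,0,0,0,0,1,0,0,0,0,0,1,0,0,0,0,0,0,0,0,0],
)

```text
clock: 38.42
eef_pos: [0.5825, 0.2123, 0.0267]
tool_rot: [0.707, 0.707, 0.0, -0.0]
ft_force: [-4.0, -2.3, 7.8]
grip_width: 0.0582
```

Call:
play_rows(
  plan=[0,0,0,0,0,0,0,0,0,0,0,0,0,0,0,0,0,0,0,0,0,0,0,0,0,0,-15,0,0,0,0,0,-40,0,0,0,0,0,-50,0,0,0,0,0,-50,0,0,0,0,-40,-20,0,0,0,0,-50,0,0,0,0,0,-50,0,0,0,0,0,-50,0,0,0,0,0,0,0,0,0,0],
  hand=84,
)

```text
clock: 40.05
eef_pos: [0.3894, 0.2117, 0.2012]
tool_rot: [0.706, 0.708, -0.0, -0.0]
ft_force: [0.3, 0.1, 0.6]
grip_width: 0.0714
```

Run:
```python
from m import *
C=clouds(2)
c=bot.camera('side');cv2.imwrite('pics/s15.png',cv2.resize(c['frame'][140:310,190:390],None,fx=3.5,fy=3.5,interpolation=cv2.INTER_CUBIC))
c=bot.camera('top');cv2.imwrite('pics/t15.png',cv2.resize(c['frame'][180:270,230:420],None,fx=4,fy=4,interpolation=cv2.INTER_CUBIC))
T={'top':{'l':(.5715,-.1463,.0465),'s':(.5845,.1581,.0586)},'side':{'l':(.5763,-.1465,.0478),'s':(.5898,.1581,.0593)}}
for k,P in C.items():
  for n,t,x,y,z0,z1,R in [('jar','l',.575,-.172,.024,.042,.032),('pot','s',.583,.212,.02,.038,.03),('vase','l',.578,-.242,.03,.075,.018),('broad','l',.583,-.074,.034,.045,.036),('narrow','s',.6,.117,.016,.024,.036)]:
    Q=roi(P,x,y,.045,z0,z1)
    if len(Q)<8: print(k,n,len(Q));continue
    s,e=circ(Q,R,x,y);a=T[k][t];d=s-a[:2];co,si=np.cos(a[2]),np.sin(a[2])
    A=roi(P,s[0],s[1],R+.006,.0,.2)
    pl=''
    if n in('broad','narrow'):
        B=np.c_[Q[:,:2]-s,np.ones(len(Q))];pl=np.round(np.linalg.lstsq(B,Q[:,2],rcond=None)[0],3)
    print(k,n,len(Q),'local',np.round([co*d[0]+si*d[1],-si*d[0]+co*d[1]],4),'err',round(e*1e3,1),'top z',np.round(np.percentile(A[:,2],97),4),pl)
for q in ['large_jar','bead_dish','pliers']:
    for k in ('top','side'):
        for d in bot.outline_of(q,k)[:1]: print(q,k,round(d['p'],2),d['point'])
```

```text
top jar 75 local [-0.0001 -0.027 ] err 1.2 top z 0.0909 
top pot 62 local [-0.0016  0.0549] err 11.0 top z 0.0697 
top vase 80 local [-0.0033 -0.0956] err 2.6 top z 0.1093 
top broad 184 local [0.0104 0.0732] err 2.1 top z 0.0444 [-0.004  0.012  0.039]
top narrow 167 local [ 0.0085 -0.0416] err 2.1 top z 0.0271 [-0.023  0.007  0.02 ]
side jar 163 local [-0.0002 -0.0241] err 1.2 top z 0.0874 
side pot 134 local [-0.0021  0.0558] err 2.1 top z 0.0696 
side vase 322 local [-0.0032 -0.0939] err 1.7 top z 0.1067 
side broad 257 local [0.0105 0.0725] err 2.2 top z 0.0412 [0.004 0.014 0.038]
side narrow 208 local [ 0.0083 -0.0422] err 2.6 top z 0.0236 [-0.001 -0.004  0.02 ]
large_jar top 0.69 [242.6, 190.3]
large_jar side 0.94 [155.3, 223.0]
bead_dish top 0.87 [158.2, 303.7]
bead_dish side 0.77 [175.1, 340.4]
pliers top 0.56 [242.1, 442.3]
pliers side 0.57 [319.9, 371.5]
```

View pics/s15.png

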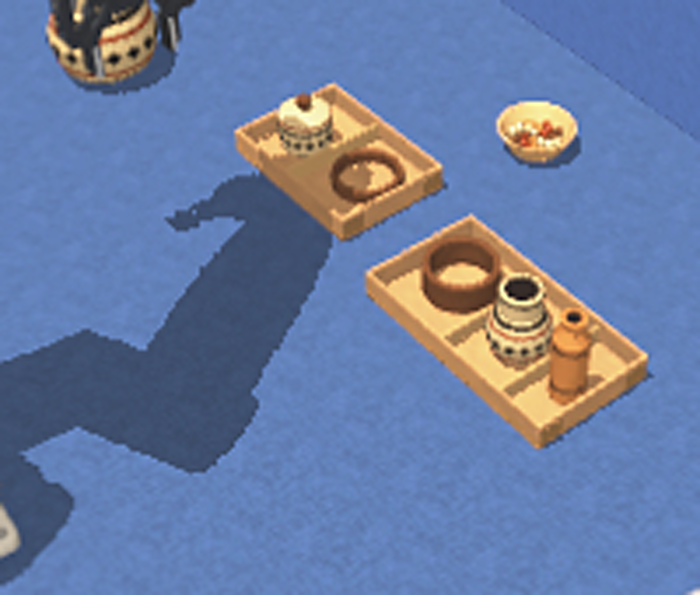

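View pics/t15.png

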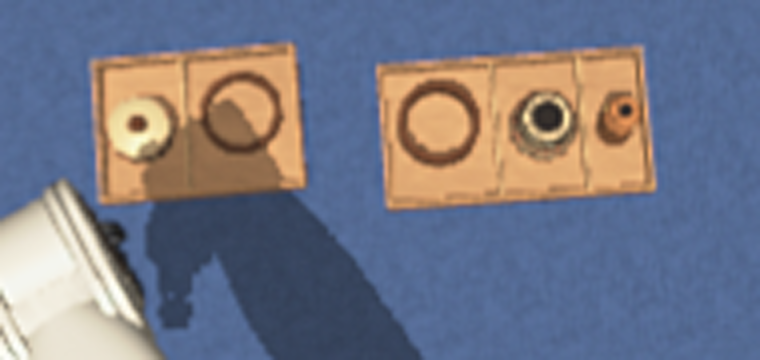

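All five pieces are in their bays, upright or flat, and the bystanders are where they were. I'm handing in.

```bash
python3 -c "
from h import *
print(bot.job_done())"
```

```text
the job is handed in; nothing more can be done
None
```

Both gift sets are made up, and I handed the job in at about 40 s of the 122 s allowed; it gave no verdict.

**What I did:** I carried the five pieces one at a time. The bangles were pinched by the wall, the jar by its collar, and the vase and pot by their sides. I lowered each one until I felt the tray floor (about 5 to 11 N), then let it go there.

**Last checks:**
- **Position:** Seen from the side camera, in tray coordinates, every piece is at least 20 mm inside its bay's bounds:

| Piece | Bay | x (mm) | y (mm) | Bay middle y (mm) |
|---|---|---|---|---|
| Broad bangle | long tray, wide | +10 | +72 | +72 |
| Necked jar | long tray, middle | 0 | -24 | -24 |
| Bud vase | long tray, narrow | -3 | -94 | -96 |
| Lidded pot | short tray, smaller | -2 | +56 | +54 |
| Narrow bangle | short tray, wide | +8 | -42 | -42 |

- **Standing and flat:** All pieces look right in both pictures. The bangle tops fit level to about 0.02 rad. I did not measure the tilt of the jar, vase and pot by numbers.
- **Bystanders:** The large jar, bead dish and pliers were found at nearly the same pixels as at the start. The arm partly hid the large jar from the side camera, so its point there moved about 9 pixels; from the top it moved about 2.

**Disagreements:** The two cameras differ by about 4 mm in x and up to 3 mm in y, and heights read a few mm high at edges. The top camera's fit of the pot was poor because the pot's sides are hidden from above. None of this is enough to matter for the bays.

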